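Bin the used syringe and lock the sharps tub

TASK

Close up the sharps tub: swing the locking bar well clear of the tub's mouth, drop the used syringe from the tray into the tub, then slide the flat cover along the platform (do not lift it off) over the mouth until it drops in and sits flush and level on the rim, and swing the bar back fully across the cover. Leave the vial, carton, phone and lotion bottle where they are.

Things in the scene. Friction and masses are not known exactly. Their poses are not given: they have to be found in the camera images.
- tub_rim (a point): Centre of the mouth of the yellow sharps tub, at rim level. Mouth 100 mm across, tub 94 mm deep inside, hung flush in a fixed steel platform 170 x 310 mm (x by y of this frame) on legs, top 100 mm above the table. z up; the platform's edges lie at x = -85 and +85 mm, y = -85 and +225 mm in this frame; the cover starts on its +y half, the bar opens towards -y.
- cover_center (a point): Mid-point of the loose flat yellow cover, 100-200 g, no handle, too wide to grip: slide it by its edge. A flange disc 114 mm across, 10 mm thick, on a round spigot 94 mm across, 6 mm deep. At first it lies on the platform on its spigot (this point 8 mm and the flange 6 to 16 mm above it). Seated, the spigot is in the mouth, the flange on the rim and this point 2 mm above the rim. z is up.
- bar (a joint): Angle (rad) of the steel locking bar about its upright pivot. 0 (stop) = closed, across the middle of the mouth along +x of tub_rim; grows clockwise from above to 1.75 (open stop); at 1.57 it points along -y, clear of mouth and cover. Stays where left; under 1 N at the knob. 14 mm wide, 13 to 21 mm above the platform: passes 3 mm over a seated cover, is blocked by an unseated one.
- bar_hinge (a point): Pivot axis of the bar at the platform's top face, at x = -72 mm, y = 0 in the tub_rim frame. A steel post of radius 9 mm below the bar.
- bar_knob (a point): Middle of the exposed part of the bar's upright black knob, a round pin 12 mm in diameter, 145 mm from the pivot near the bar's free end. The pin rises from the bar's top (21 mm above the platform) to 55 mm above the platform; this point is 38 mm above the platform.
- syringe_center (a point): Centre of the small used syringe (white barrel 17 mm in diameter and 42 mm long, capped, plunger home, 70 mm long in all, 20 g) lying in the blue tray. x runs along its length from cap to plunger: cap end at x = -35 mm, a 26 mm wide finger flange at x = +23 mm, plunger end at +35 mm. This point is 8.5 mm above the tray's floor.
- tray: Fixed shallow blue tray, 150 x 200 mm (x by y), walls 14 mm high and 4 mm thick; origin under its centre on the table, floor about 5 mm above the table. The syringe lies at about y = -42 or +42 mm in it, the vial at the other.
- vial: Small amber vial, 24 mm in diameter and 46 mm tall, standing in the tray. Origin at the centre of its underside. To be left alone.
- carton: White carton, 45 x 70 x 45 mm, standing on the table; origin at the centre of its underside. To be left alone.
- phone: Phone, 75 x 150 x 9 mm, lying on the table; origin at the centre of its underside. To be left alone.
- lotion: White pump bottle, 60 mm in diameter, 168 mm tall; origin at the centre of its underside. To be left alone.
Not all that is in view belongs to the job. There is more than one size of the part that bears cover_center; the job needs the middle-sized.

How it is judged:
On the way, in this order (a step that is already met when the one before it is completed fails the run):
1. the locking bar is swung clear of the mouth (value of joint bar above 1.2 rad), for 0.2 s.
2. the syringe is down inside the tub (horizontal distance between syringe_center and tub_rim below 0.05 m and z of syringe_center in the frame of tub_rim below -0.03 m), for 0.2 s.
3. the cover is seated in the rim, level (horizontal distance between cover_center and tub_rim below 0.006 m and z of cover_center in the frame of tub_rim below 0.0035 m and angle between cover_center's own z axis and vertical below 0.03 rad), for 0.2 s.
4. the bar is back across the cover (value of joint bar below 0.12 rad), for 0.2 s.
At the end, for the whole second after the job is handed in: The syringe lies inside the tub below the rim; the cover sits in the mouth, centred within 6 mm, its flange down on the rim within 1.5 mm and level within 0.03 rad; the bar lies across it, within 0.12 rad of its closed stop (all of step 3 and horizontal distance between syringe_center and tub_rim below 0.05 m and z of syringe_center in the frame of tub_rim below -0.01 m and z of cover_center in the frame of tub_rim above 0 m and value of joint bar below 0.12 rad); the robot touches nothing.
It fails at once if the cover is lifted more than 25 mm off the platform or falls from it (z of cover_center in the frame of tub_rim above 0.033 m or z of cover_center in the frame of tub_rim below -0.03 m).
It fails at once if the vial, carton, phone or lotion bottle is moved more than 30 mm or knocked over (distance of any of vial, carton, phone, lotion from where it was at the start of the episode above 0.03 m or angle between any of vial, lotion's own z axis and vertical above 0.6 rad).
It also fails if it takes over 72 s, if anything falls off the work surface, if the arm or the gripper's body presses on something with over 40 N, if the wrist force passes 120 N, or if a joint passes its speed limit or range.

ROBOT

A 6-joint arm with a two-finger parallel gripper is mounted at the origin on the work surface. World frame = base frame: x ahead of the robot, y to its left, z up, the work surface at z = 0. Lengths are in m, angles in rad, forces in N, time in s.
With the tool pointing down it reaches from about 0.275 to 0.825 m from the base axis. Payload 5.2 kg.
Tool frame: the origin (TCP) lies midway between the tips of the shut fingers; the grasp point (between the pads) lies 19 mm behind it; z points along the fingers, y is the line along which they close (so a half turn about z gives the same grasp; the last joint's range is limited). The gripper opens to 93 mm and grips with 3 to 60 N. Pads are 15 mm wide; open, the fingers measure 128 mm over their backs; the gripper's body (75 mm by 188 mm) begins 65 mm behind the grasp point.
Start: joints at [-1.393, 0.259, 1.535, -0, 1.348, -0.203], TCP at [0.204, -0.511, 0.219] pointing down, gripper open.
Joint ranges: [-3.14, 3.14], [-0.91, 2.08], [0.19, 2.58], [-1.22, 4.36], [0.22, 2.71], [-3.12, 3.12]. Speed limits (rad/s): [2.57, 2.57, 3.14, 3.14, 3.14, 3.14].

INTERFACE

Orientations are given as a 3x3 rotation matrix whose columns are the frame's x, y, z axes.
In Python, from cell import * gives the robot as it stands.
- The arm moves only by the shell command python3 -m jog 'ROWS'. ROWS is JSON, one flat list of numbers, 5 for each row, row after row: the opening, from 0 (shut) to 1 (fully open), then the shift along the tool's x, y, z in mm, then the turn about the tool's z in rad. In form: [jaw, x, y, z, turn, jaw, x, y, z, turn, ...]. A call has 1 to 10 rows; each row is the pose to reach, as a shift and turn from the pose commanded when the call began, along the tool's axes at that moment; what a row does not reach only later rows make up. A row lasts 1/12 s, in which the tool goes at most 41.7 mm and 7.16 degrees, less where a joint would pass 70% of its speed; a pose out of reach is approached as far as the arm can. A call with a gripper value outside its range is refused whole. The fingers move at their own pace and stop on an object; the grip force is fixed at half the most. Time passes only in rows, so rows that repeat a pose let the fingers close. It gives the time, the measured TCP pose, the force, the opening and the grip force at its end, in the units of the state.
- sense(): the state, without advancing time (a new reading comes with each control period).
- camera(name): name is "scene" or "side" or "wrist"; returns the picture (480x640x3 uint8, blue, green, red); there is no depth.
- camera_model(name): a dict with "K" (3x3 intrinsics, pixels), "pose" (4x4, takes a point from camera to world coordinates); the wrist camera has in their place "hand_eye" (4x4, takes a point from camera to tool coordinates, whose origin is the TCP and whose axes are the flange's). Camera axes: x right, y up, looking along -z (the intrinsics and any distortion apply to the point x, -y, -z); pixel columns grow to the right and rows downward; lengths in m; the calibration is good to about 2 mm. A picture is of the moment at which its call begins: read the wrist's pose just before it. camera_model takes no time and is no camera call.
- hand_in(): hands the job in; it is judged then, once.
The state is a dict: "t": time; "joints": joint angles; "dq": joint speeds; "tau": joint torques, N m; "ee_pos": TCP position; "tool_rot": TCP orientation; "force": force on the tool from outside, world axes, zero at the start; "wrist_torque": the same for the moment, N m; "width": finger opening in m; "grip_force": force on a finger pad.
Only numpy, scipy, OpenCV 4.12 (cv2) and the standard library are available. Lean on these libraries where they do the work, as an engineer would, in place of code of your own. Each camera call takes 0.05 s, during which the arm holds its last target. There are 200 camera calls.

## Working session

There is one attempt and no reset: what is moved stays moved. The work goes in short steps, Python scripts to look and compute and a shell command to move; the robot and the scene stay as the last step left them, time stands still between calls to the robot, and variables do not carry over. Pictures are saved under pics/ and viewed, at most 10 in all, crops included, and the job is handed in when it is done.

```bash
ls; mkdir -p pics; cat > h.py <<'E'
from cell import *
import numpy as np, cv2
def ray(cam,u,v):
    m=camera_model(cam); K=np.array(m["K"])
    D=np.array(m.get("dist",np.zeros(5)),float)
    p=cv2.undistortPoints(np.array([[[u,v]]],float),K,D)[0,0]
    if "pose" in m: T=np.array(m["pose"])
    else:
        s=sense(); T=np.eye(4); T[:3,:3]=s["tool_rot"]; T[:3,3]=s["ee_pos"]; T=T@np.array(m["hand_eye"])
    return T[:3,3], T[:3,:3]@np.array([p[0],-p[1],-1.])
def onz(cam,u,v,z):
    o,d=ray(cam,u,v); return o+d*(z-o[2])/d[2]
def proj(cam,P):
    m=camera_model(cam); K=np.array(m["K"]);D=np.array(m.get("dist",np.zeros(5)),float)
    if "pose" in m: T=np.array(m["pose"])
    else:
        s=sense(); T=np.eye(4); T[:3,:3]=s["tool_rot"]; T[:3,3]=s["ee_pos"]; T=T@np.array(m["hand_eye"])
    q=T[:3,:3].T@(np.array(P)-T[:3,3]); 
    return cv2.projectPoints(np.array([[q[0],-q[1],-q[2]]]),np.zeros(3),np.zeros(3),K,D)[0][0,0]
E
python3 - <<'E'
from h import *
for c in ("scene","side","wrist"):
    cv2.imwrite(f"pics/{c}0.png",camera(c)); print(c,camera_model(c))
s=sense();print(s)
E
```

```text
pics
scene {'K': array([[478.47341289,   0.        , 315.95849338],
       [  0.        , 478.47341289, 247.8898269 ],
       [  0.        ,   0.        ,   1.        ]]), 'pose': array([[ 0.24716127, -0.74453943,  0.62013897,  1.27519168],
       [ 0.96892046,  0.18315284, -0.1662774 , -0.21186051],
       [ 0.01021987,  0.64196267,  0.76666778,  0.95032066],
       [ 0.        ,  0.        ,  0.        ,  1.        ]])}
side {'K': array([[619.98980867,   0.        , 305.78290075],
       [  0.        , 619.98980867, 243.44979645],
       [  0.        ,   0.        ,   1.        ]]), 'pose': array([[-0.84465152,  0.27474011, -0.45943627,  0.02514416],
       [-0.53518767, -0.41456343,  0.73601041,  0.85349785],
       [ 0.0117461 ,  0.86755694,  0.49719915,  0.72865662],
       [ 0.        ,  0.        ,  0.        ,  1.        ]])}
wrist {'K': array([[409.3103492 ,   0.        , 329.93901068],
       [  0.        , 409.3103492 , 236.7594672 ],
       [  0.        ,   0.        ,   1.        ]]), 'hand_eye': array([[-1.17131191e-04,  9.66275865e-01,  2.57509106e-01,
         7.16358
[... 353 characters left out ...]
39055e-05,
        1.34799805e+00, -2.02816058e-01]), 'dq': array([-0.00099611, -0.00213129, -0.0026907 , -0.00169791, -0.00137009,
        0.00032944]), 'tau': array([ 3.25478004e-04, -4.37648821e+01, -2.84232098e+01,  7.17445440e-02,
        3.79778619e-02, -9.07946605e-05]), 'ee_pos': array([ 0.20435726, -0.51019314,  0.2180267 ]), 'tool_rot': array([[ 9.28379196e-01,  3.71634264e-01, -2.06131770e-04],
       [ 3.71634190e-01, -9.28378258e-01,  1.35596943e-03],
       [ 3.12556449e-04, -1.33545942e-03, -9.99999059e-01]]), 'force': array([ 0.57331678, -0.16542978, -0.31741975]), 'wrist_torque': array([-0.0190866 ,  0.01088588, -0.03690381]), 'grip_force': 0.0, 'width': 0.09311739978407926}
```

View pics/scene0.png

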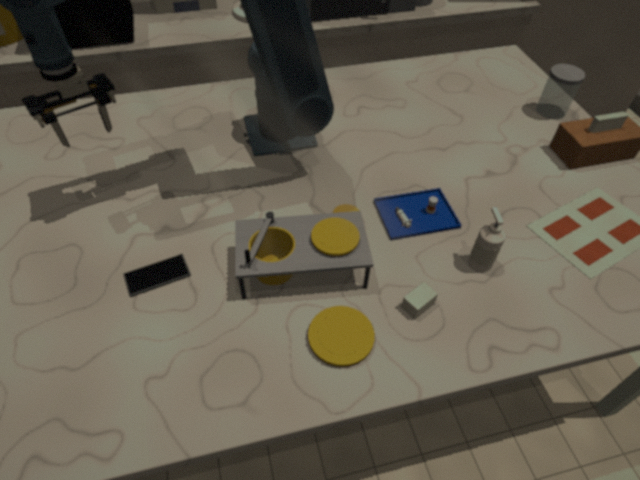

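View pics/side0.png

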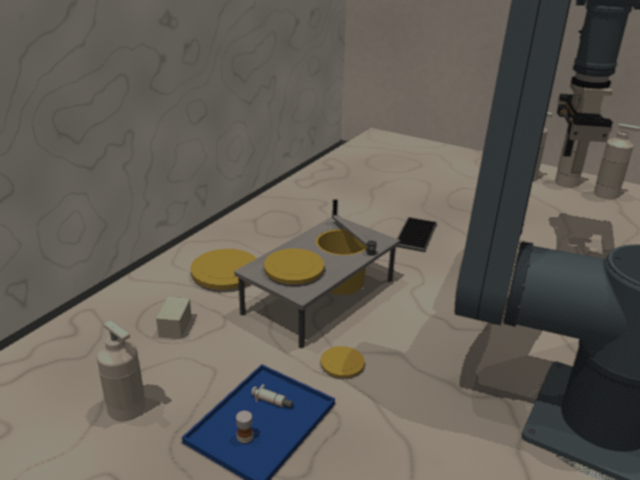

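The scene view shows the platform with the tub mouth at about (272,243). A cover lies on the platform at (335,237), with a large disc on the table at (342,335) and a small one at (345,211). The syringe is at (403,217) and the vial at (432,205), both in the tray. The bar's hinge is at (270,216) and its knob at (247,258). The side view agrees: mouth (341,242), cover (294,266), large disc (225,268), small disc (343,362), syringe (270,396), knob (335,205).

The candidates are the large table disc, the platform disc and the small table disc. The middle-sized one on the platform fits, and I'll check its diameter next.

```bash
cat > m.py <<'E'
from h import *
for c in ("scene","side"):
    im=cv2.imread(f"pics/{c}0.png"); hsv=cv2.cvtColor(im,cv2.COLOR_BGR2HSV)
    y=cv2.inRange(hsv,(18,150,90),(32,255,255))
    cs,_=cv2.findContours(y,cv2.RETR_EXTERNAL,cv2.CHAIN_APPROX_NONE)
    for k in cs:
        if cv2.contourArea(k)<100: continue
        x,yy,w,h=cv2.boundingRect(k)
        for z in (.116,.01,):
            P=np.array([onz(c,*p[0],z)[:2] for p in k],np.float32)
            r=cv2.minEnclosingCircle(P); print(c,(x,yy,w,h),z,np.round(r[0],4),"D",round(2*r[1],4))
    b=cv2.inRange(hsv,(105,150,40),(125,255,255))
    k=max(cv2.findContours(b,cv2.RETR_EXTERNAL,cv2.CHAIN_APPROX_NONE)[0],key=cv2.contourArea)
    P=np.array([onz(c,*p[0],.019)[:2] for p in cv2.convexHull(k)],np.float32); print("tray",cv2.minAreaRect(P*1000))
    pts={"scene":(272,240),"side":(310,258)}[c]
    cr=cv2.resize(im[pts[1]-60:pts[1]+60, pts[0]-50:pts[0]+110] if c=="scene" else im[185:345,220:420],None,fx=4,fy=4,interpolation=cv2.INTER_CUBIC)
    cv2.imwrite(f"pics/{c}_crop.png",cr[:600,:800])
E
python3 m.py
```

```text
scene (308, 306, 66, 59) 0.116 [ 0.8276 -0.0381] D 0.132
scene (308, 306, 66, 59) 0.01 [ 0.7708 -0.016 ] D 0.1487
scene (311, 218, 48, 36) 0.116 [0.5737 0.0212] D 0.1124
scene (311, 218, 48, 36) 0.01 [0.4845 0.0508] D 0.1267
tray ((465.51361083984375, 299.494384765625), (165.36785888671875, 147.6958465576172), 89.0251693725586)
side (322, 347, 42, 29) 0.116 [0.3579 0.2149] D 0.0655
side (322, 347, 42, 29) 0.01 [0.4154 0.1044] D 0.0768
side (192, 250, 63, 36) 0.116 [0.6715 0.1031] D 0.1269
side (192, 250, 63, 36) 0.01 [ 0.7833 -0.0267] D 0.1488
side (265, 249, 58, 32) 0.116 [0.5693 0.0254] D 0.1134
side (265, 249, 58, 32) 0.01 [ 0.6634 -0.1179] D 0.133
tray ((446.9090576171875, 300.5268249511719), (200.79779052734375, 149.9584197998047), 88.88488006591797)
```

View crops.

View pics/scene_crop.png

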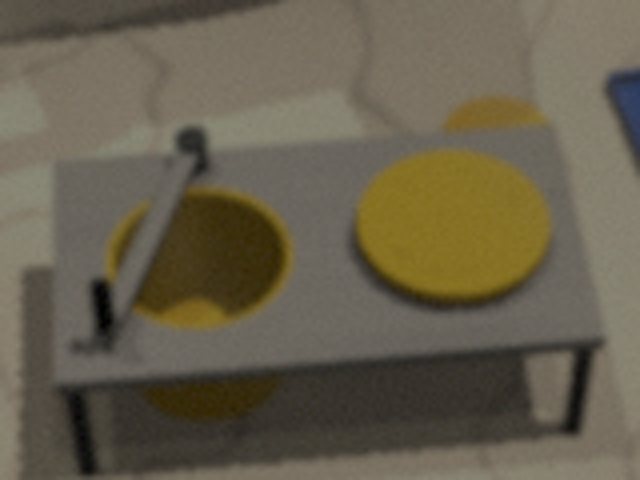

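View pics/side_crop.png

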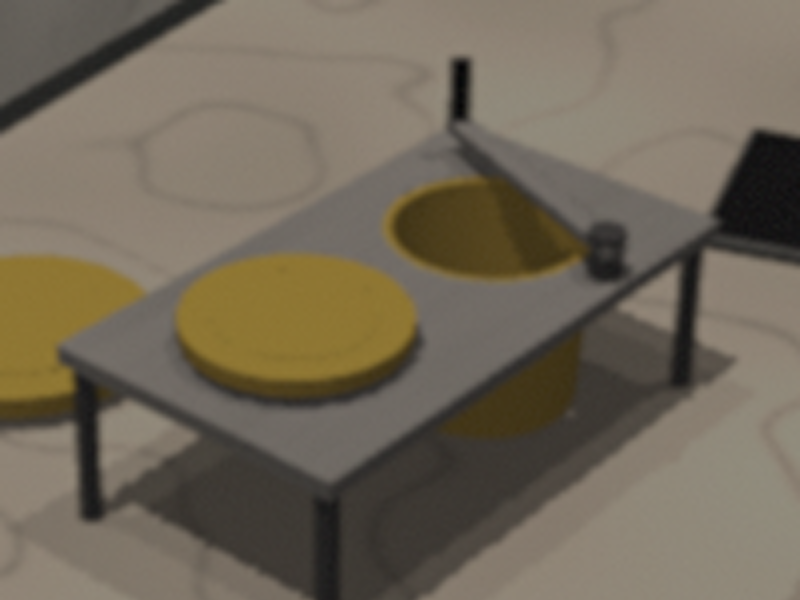

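```bash
cat > m2.py <<'E'
from h import *
S=lambda x,y:("scene",x/4+222,y/4+180); D=lambda x,y:("side",x/4+220,y/4+185)
r=lambda v:np.round(v*1000,1)
sc=[onz(*S(*p),.1) for p in((55,160),(553,127),(600,342),(60,382))]
sd=[onz(*D(*p),.1) for p in((715,225),(325,487),(62,352),(450,122))]
for n,c in(("scene",sc),("side",sd)):
    c=np.array(c)[:,:2]; print(n,r(c)); ex=(c[1]-c[0]+c[2]-c[3]);yaw=np.arctan2(-ex[0],ex[1]);
    R=np.array([[np.cos(yaw),-np.sin(yaw)],[np.sin(yaw),np.cos(yaw)]])
    print("yaw",yaw,"tub",r(c.mean(0)-R@[0,.07]))
def mid(a,b):
    o,d=ray(*a);p,e=ray(*b); t=np.linalg.lstsq(np.c_[d,-e],p-o,rcond=None)[0]
    return r((o+d*t[0]+p+e*t[1])/2),r(np.linalg.norm(o+d*t[0]-p-e*t[1]))
print("knobtop",mid(S(100,283),D(460,60)),"knobbot",mid(S(104,338),D(459,118)))
print("hinge",mid(S(192,133),D(607,228)))
print("mouth",r(onz(*S(198,256),.1)),r(onz(*D(488,229),.1)))
for p in((107,256),(290,256),(198,326),(198,186)): print(r(onz(*S(*p),.1)[:2]))
print("syr",mid(("scene",403,217),("side",270,396)),r(onz("scene",403,217,.0135)))
E
python3 m2.py
```

```text
scene [[ 455.1 -195. ]
 [ 500.4  108. ]
 [ 667.7   82.3]
 [ 622.8 -216.3]]
yaw -0.14887709152310732 tub [ 551.1 -124.4]
side [[ 451.3 -190.6]
 [ 494.7  113.3]
 [ 656.4   90.1]
 [ 623.4 -215. ]]
yaw -0.12477067754655095 tub [ 547.7 -120. ]
knobtop (array([ 603.2, -186. ,  154.7]), np.float64(1.5)) knobbot (array([ 607.3, -190.3,  115.7]), np.float64(6.7))
hinge (array([ 476.9, -113.5,  126.2]), np.float64(1.8))
mouth [ 551.2 -125.2  100. ] [ 546.8 -122.3  100. ]
[ 538.5 -176.6]
[564.  -73.1]
[ 602.3 -135. ]
[ 496.8 -114.7]
syr (array([468.1, 247.1,  13.5]), np.float64(0.1)) [468.  247.1  13.5]
```

Both views agree: tub at about (549,-123) mm with yaw about -0.14, knob at (603,-187) and 146 mm from the hinge (expected 145). The platform disc measures 113 mm, so it is the middle-sized 114 mm cover. Next I'll open the bar.

```bash
cat > go.py <<'E'
import sys
from h import *
# args: groups x y z(mm) ang ; prints tool shift mm and turn from present pose
a=list(map(float,sys.argv[1:])); s=sense(); R=s["tool_rot"]; a0=np.arctan2(R[1,0],R[0,0])
print("t",round(s["t"],2),"at",np.round(s["ee_pos"]*1000,1),"ang",round(a0,3),"w",round(s["width"],4),"F",np.round(s["force"],1))
for i in range(0,len(a),4):
    d=R.T@(np.array(a[i:i+3])-s["ee_pos"]*1000); print(np.round(d,1),round((a0-a[i+3]+np.pi)%(2*np.pi)-np.pi,3))
E
python3 go.py 602.6 -186.6 215 -.53 602.6 -186.6 127 -.53
```

```text
t 0.15 at [ 204.4 -510.2  218. ] ang 0.381 w 0.0931 F [ 0.6 -0.2 -0.3]
[ 490.  -152.4    3.4] 0.911
[ 490.  -152.3   91.4] 0.911
```

```bash
python3 -m jog '[0.35,490,-152,0,0.9, 0.35,490,-152,0,0.9, 0.35,490,-152,0,0.9, 0.35,490,-152,0,0.9, 0.35,490,-152,0,0.9, 0.35,490,-152,0,0.9, 0.35,490,-152,0,0.9, 0.35,490,-152,0,0.9, 0.35,490,-152,0,0.9, 0.35,490,-152,0,0.9]'; python3 -m jog '[0.35,0,0,0,0]'; python3 go.py 602.6 -186.6 210 -.53 602.6 -186.6 127 -.53
```

```text
t: 0.98
ee_pos: [0.5088, -0.2634, 0.2185]
tool_rot: [[0.868, -0.497, -0.0], [-0.497, -0.868, 0.0], [-0.0, 0.0, -1.0]]
force: [0.6, -1.6, 0.9]
width: 0.0337
grip_force: 0.0
t: 1.07
ee_pos: [0.5123, -0.2596, 0.2183]
tool_rot: [[0.871, -0.491, 0.002], [-0.491, -0.871, 0.003], [0.001, -0.003, -1.0]]
force: [-0.9, -0.8, -0.2]
width: 0.0329
grip_force: 0.0
t 1.07 at [ 512.3 -259.6  218.3] ang -0.513 w 0.0329 F [-0.9 -0.8 -0.2]
[  42.9 -107.9    8.7] 0.017
[  42.8 -107.6   91.7] 0.017
```

```bash
python3 -m jog '[0.35,43,-108,0,0, 0.35,43,-108,0,0, 0.35,43,-108,0,0, 0.35,43,-108,0,0, 0.35,43,-108,0,0]'; python3 - <<'E'
from h import *
s=sense(); im=camera("wrist"); 
for n,P in dict(knobtop=(.6026,-.1866,.155),knobbot=(.6026,-.1866,.121),hinge=(.4775,-.1133,.125),tub=(.549,-.123,.1)).items():
    p=proj("wrist",P); print(n,np.round(p)); cv2.circle(im,tuple(int(v) for v in p),4,(0,0,255),1)
cv2.imwrite("pics/w1.png",im)
E
```

```text
t: 1.48
ee_pos: [0.599, -0.1915, 0.2178]
tool_rot: [[0.87, -0.494, -0.001], [-0.494, -0.87, 0.0], [-0.001, 0.0, -1.0]]
force: [0.3, -0.3, 0.6]
width: 0.0326
grip_force: 0.0
knobtop [318. 251.]
knobbot [320. 236.]
hinge [319. 425.]
tub [284. 328.]
```

View pics/w1.png

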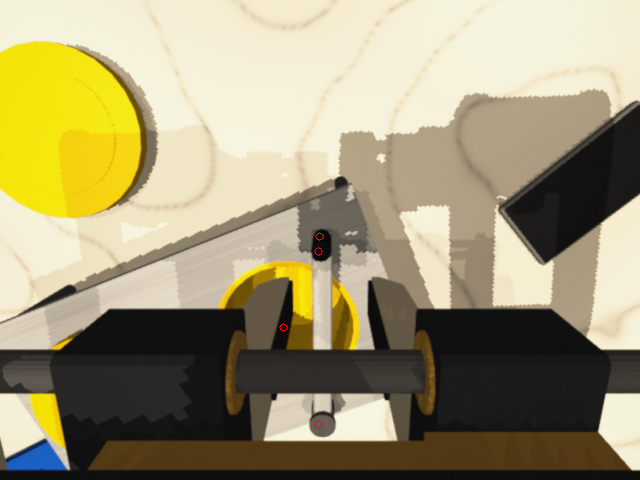

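The knob (320,245) and hinge (322,425) appear where predicted. I'll descend over the knob, then swing along the arc.

```bash
python3 go.py 602.6 -186.6 127 -.53; python3 -m jog '[0.35,3,-6,0,0, 0.35,3,-6,30,0, 0.35,3,-6,60,0, 0.35,3,-6,90,0, 0.35,3,-6,90,0, 0.35,3,-6,90,0]'; python3 go.py 602.6 -186.6 127 -.53
```

```text
t 1.53 at [ 598.1 -192.5  217.9] ang -0.518 w 0.0327 F [-0.6 -0.1 -0.2]
[ 1.1 -7.4 90.9] 0.012
t: 2.03
ee_pos: [0.6025, -0.1894, 0.1276]
tool_rot: [[0.867, -0.498, -0.004], [-0.498, -0.867, 0.002], [-0.004, 0.0, -1.0]]
force: [1.4, -0.7, 0.7]
width: 0.0324
grip_force: 0.0
t 2.03 at [ 602.5 -189.4  127.6] ang -0.521 w 0.0324 F [ 1.4 -0.7  0.7]
[-1.3 -2.5  0.6] 0.009
```

```bash
python3 -m jog '[0.35,0,12,0,0.08, 0.35,-2,23,0,0.16, 0.35,-4,34,0,0.24, 0.35,-7,46,0,0.32, 0.35,-11,56,0,0.4, 0.35,-16,67,0,0.48, 0.35,-22,77,0,0.56, 0.35,-29,87,0,0.64]';python3 -m jog '[0.35,0,12,0,0.08, 0.35,-2,23,0,0.16, 0.35,-4,34,0,0.24, 0.35,-7,46,0,0.32, 0.35,-11,56,0,0.4, 0.35,-16,67,0,0.48, 0.35,-22,77,0,0.56, 0.35,-29,87,0,0.64,0.35,-29,87,0,0.64]'; python3 - <<'E'
from h import *
cv2.imwrite("pics/w2.png",camera("wrist")); s=sense(); P=s["ee_pos"][:2]-[.4775,-.1133]; print(np.hypot(*P),-np.arctan2(P[1],P[0])-.14,s["force"])
E
```

```text
t: 2.7
ee_pos: [0.5369, -0.2521, 0.132]
tool_rot: [[0.395, -0.918, 0.005], [-0.918, -0.395, -0.003], [0.005, -0.003, -1.0]]
force: [0.7, 0.1, -0.5]
width: 0.0328
grip_force: 0.4
t: 3.45
ee_pos: [0.4438, -0.2594, 0.1315]
tool_rot: [[-0.231, -0.973, 0.002], [-0.973, 0.231, -0.003], [0.002, -0.003, -1.0]]
force: [-0.4, 0.4, 0.2]
width: 0.0326
grip_force: 0.0
0.14986609852141303 1.6505021589677895 [-0.22875301  0.18286834  0.62935633]
```

View pics/w2.png

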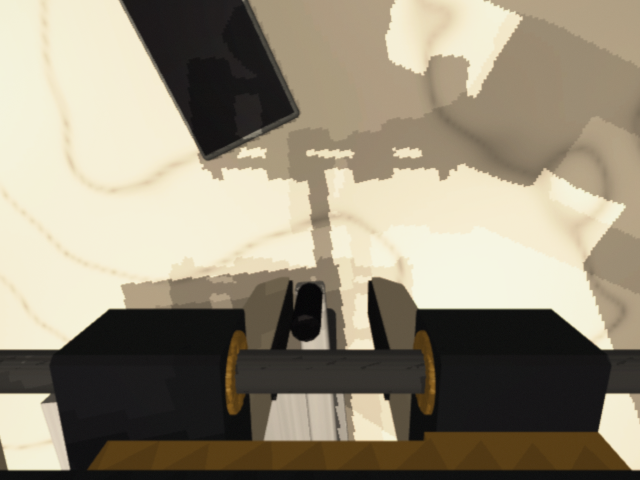

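The bar now stands at about 1.58 rad, with the knob at (307,312) between the pads, and it is clear of the mouth. Next is the syringe.

```bash
python3 - <<'E'
from h import *
print("lotion base",onz("scene",483,268,0),onz("side",124,415,0),"top",onz("scene",494,228,.14),"carton",onz("scene",420,300,.045),onz("side",174,305,.045))
E
python3 go.py 443.8 -259.4 220 -1.8 435 247 215 -0.5
```

```text
lotion base [0.67070724 0.38574857 0.        ] [0.64595819 0.39666254 0.        ] top [0.65976243 0.37639207 0.14      ] carton [0.74861011 0.17551951 0.045     ] [0.7389955  0.17535774 0.045     ]
t 3.5 at [ 444.8 -259.6  131.3] ang -1.799 w 0.0322 F [-0.2  0.2  0.6]
[  0.3   0.7 -88.7] 0.001
[-491.   124.   -85.2] -1.299
```

```bash
python3 -m jog '[0.35,0,0,-40,0, 0.35,0,0,-85,0, 0.35,-491,124,-85,-1.3, 0.35,-491,124,-85,-1.3, 0.35,-491,124,-85,-1.3, 0.35,-491,124,-85,-1.3, 0.35,-491,124,-85,-1.3, 0.35,-491,124,-85,-1.3, 0.35,-491,124,-85,-1.3, 0.35,-491,124,-85,-1.3]'; python3 go.py 435 247 215 -0.5
```

```text
t: 4.33
ee_pos: [0.4392, 0.077, 0.2145]
tool_rot: [[0.703, -0.711, 0.004], [-0.711, -0.703, -0.0], [0.003, -0.003, -1.0]]
force: [0.8, 0.5, 0.2]
width: 0.0328
grip_force: 0.0
t 4.33 at [439.2  77.  214.5] ang -0.791 w 0.0328 F [0.8 0.5 0.2]
[-123.8 -116.6   -0.6] -0.291
```

```bash
python3 -m jog '[0.35,-124,-117,0,-0.29, 0.35,-124,-117,0,-0.29, 0.35,-124,-117,0,-0.29, 0.35,-124,-117,0,-0.29, 0.35,-124,-117,0,-0.29, 0.35,-124,-117,0,-0.29, 0.35,-124,-117,0,-0.29]'; python3 - <<'E'
from h import *
im=camera("wrist"); print(np.round(proj("wrist",(.468,.247,.0135)))); cv2.imwrite("pics/w3.png",im)
hsv=cv2.cvtColor(im,cv2.COLOR_BGR2HSV); b=cv2.inRange(hsv,(0,0,110),(179,90,255)); 
tr=cv2.inRange(hsv,(100,120,30),(125,255,255)); k=max(cv2.findContours(tr,0,1)[0],key=cv2.contourArea)
hull=np.zeros_like(b); cv2.fillConvexPoly(hull,cv2.convexHull(k),255); b&=cv2.erode(hull,np.ones((9,9)))
for c in cv2.findContours(b,0,1)[0]:
    if cv2.contourArea(c)>150:
        P=np.array([onz("wrist",*p[0],.0135)[:2]*1000 for p in c],np.float32); print(cv2.boundingRect(c),cv2.minAreaRect(P),cv2.boxPoints(cv2.minAreaRect(P)).round())
E
```

```text
t: 4.92
ee_pos: [0.4361, 0.2455, 0.2133]
tool_rot: [[0.875, -0.485, 0.001], [-0.485, -0.875, -0.0], [0.001, -0.0, -1.0]]
force: [0.5, 0.2, -0.8]
width: 0.0326
grip_force: 0.0
[311. 179.]
(216, 225, 29, 38) ((452.3836669921875, 345.13323974609375), (26.314945220947266, 33.170982360839844), 79.70745849609375) [[434. 335.]
 [466. 329.]
 [471. 355.]
 [438. 361.]]
(285, 147, 50, 67) ((466.7961120605469, 244.4722900390625), (65.72772979736328, 27.119340896606445), 13.452132225036621) [[432. 250.]
 [438. 224.]
 [502. 239.]
 [496. 265.]]
```

View pics/w3.png

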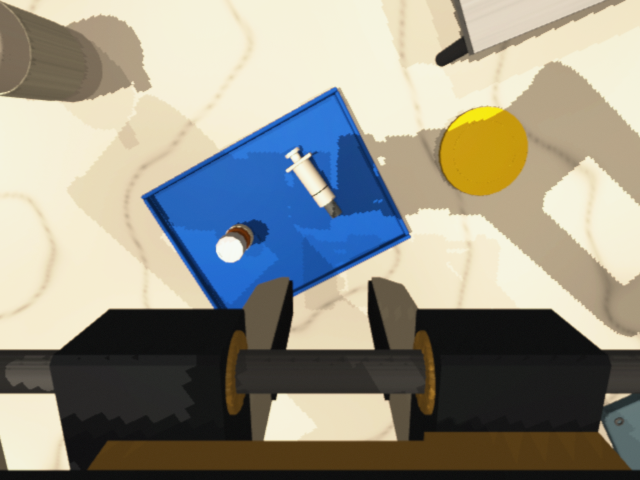

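The wrist view shows the syringe in the tray from plunger (292,152) to cap (338,214), and the vial at (235,242). I'll aim for the syringe's middle.

```bash
python3 - <<'E'
from h import *
a=onz("wrist",292,153,.0135)*1000;b=onz("wrist",337,214,.0135)*1000;print(a,b,(a+b)/2,np.linalg.norm(a-b),np.arctan2(*(a-b)[1::-1]))
E
python3 go.py 466 245 100 0.2 466 245 12 0.2
```

```text
[496.18409464 250.20110872  13.5       ] [429.06589595 242.05781773  13.5       ] [462.62499529 246.12946323  13.5       ] 67.61039701111319 0.120737488880176
t 4.97 at [436.1 244.7 213.1] ang -0.508 w 0.0326 F [ 0.4 -0.2  0.3]
[ 25.8 -14.8 113.1] -0.708
[ 25.7 -14.8 201.1] -0.708
```

```bash
python3 -m jog '[0.45,26,-16,0,-0.35, 0.45,26,-16,0,-0.68, 0.45,26,-16,40,-0.68, 0.45,26,-16,80,-0.68, 0.45,26,-16,110,-0.68, 0.45,26,-16,140,-0.68, 0.45,26,-16,140,-0.68, 0.45,26,-16,140,-0.68, 0.45,26,-16,140,-0.68]'; python3 - <<'E'
from h import *
im=camera("wrist"); cv2.imwrite("pics/w4.png",im)
print(np.round(proj("wrist",(.464,.246,.0135))))
E
python3 go.py 464 246 9 0.17
```

```text
t: 5.72
ee_pos: [0.4677, 0.246, 0.0743]
tool_rot: [[0.986, 0.167, 0.002], [0.167, -0.986, 0.0], [0.002, -0.0, -1.0]]
force: [0.9, -1.0, -0.7]
width: 0.0422
grip_force: 0.0
[331. 262.]
t 5.77 at [468.1 246.4  74.8] ang 0.168 w 0.042 F [-0.2  0.8  0.3]
[-4.4 -0.3 65.8] -0.002
```

View pics/w4.png

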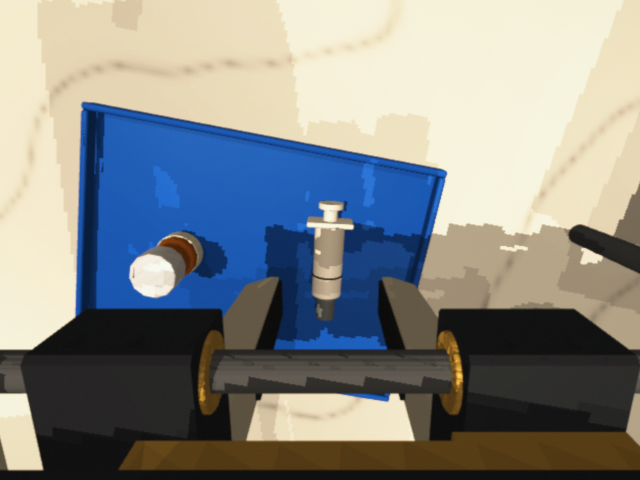

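The syringe lies along the tool's x axis, centred between the pads at (328,258). I'll descend and grip.

```bash
python3 -m jog '[0.45,-3,0,30,0, 0.45,-3,0,55,0, 0.45,-3,0,65,0, 0.45,-3,0,65,0, 0,-3,0,65,0, 0,-3,0,65,0, 0,-3,0,65,0, 0,-3,0,65,0, 0,-3,0,65,0]'; python3 -m jog '[0,0,0,-40,0, 0,0,0,-80,0, 0,0,0,-120,0, 0,0,0,-160,0, 0,0,0,-180,0, 0,0,0,-180,0, 0,0,0,-180,0]'; python3 go.py 549 -123 190 0.17 549 -123 80 0.17
```

```text
t: 6.52
ee_pos: [0.464, 0.2465, 0.0087]
tool_rot: [[0.985, 0.17, 0.002], [0.17, -0.985, 0.001], [0.002, -0.0, -1.0]]
force: [0.4, -0.3, 5.0]
width: 0.0161
grip_force: 29.6
t: 7.1
ee_pos: [0.4638, 0.2465, 0.189]
tool_rot: [[0.985, 0.17, 0.003], [0.17, -0.985, 0.001], [0.004, -0.0, -1.0]]
force: [0.1, 0.8, -1.0]
width: 0.016
grip_force: 29.6
t 7.1 at [463.8 246.5 189. ] ang 0.171 w 0.016 F [ 0.1  0.8 -1. ]
[ 21.1 378.6  -1. ] 0.001
[ 20.7 378.7 109. ] 0.001
```

```bash
python3 -m jog '[0,21,379,0,0, 0,21,379,0,0, 0,21,379,0,0, 0,21,379,0,0, 0,21,379,0,0, 0,21,379,0,0, 0,21,379,0,0, 0,21,379,0,0, 0,21,379,0,0, 0,21,379,0,0]';python3 -m jog '[0,0,0,0,0, 0,0,0,0,0,0,0,0,0,0]';  python3 - <<'E'
from h import *
im=camera("wrist"); cv2.imwrite("pics/w5.png",im)
E
python3 go.py 549 -123 190 0.17 549 -123 80 0.17
```

```text
t: 7.93
ee_pos: [0.5483, -0.1301, 0.185]
tool_rot: [[0.986, 0.165, -0.002], [0.165, -0.986, -0.002], [-0.003, 0.001, -1.0]]
force: [-0.1, -0.2, -1.2]
width: 0.0159
grip_force: 29.6
t: 8.18
ee_pos: [0.5473, -0.122, 0.1863]
tool_rot: [[0.985, 0.171, -0.002], [0.171, -0.985, 0.002], [-0.002, -0.002, -1.0]]
force: [0.2, 0.2, 0.3]
width: 0.0162
grip_force: 29.6
t 8.23 at [ 547.5 -121.7  186.8] ang 0.173 w 0.0164 F [0.3 0.3 0.9]
[ 1.3  1.5 -3.2] 0.003
[  1.4   1.6 106.8] 0.003
```

View pics/w5.png

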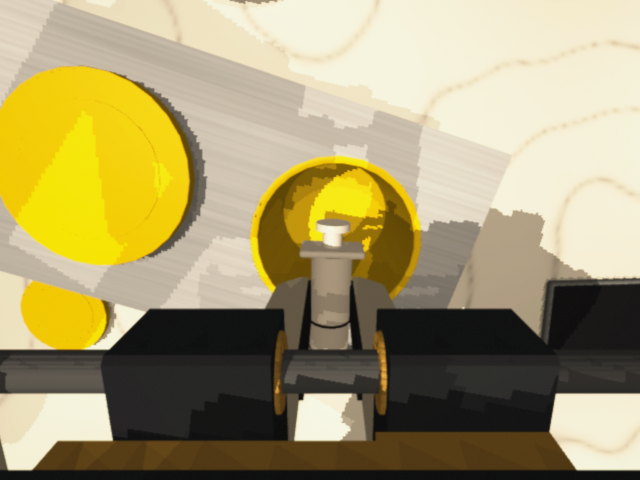

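The wrist view shows the syringe held over the mouth, with the rim spanning columns 252–421. I'll lower and release.

```bash
python3 -m jog '[0,1,1,35,0, 0,1,1,70,0, 0,1,1,100,0, 0,1,1,112,0, 0,1,1,112,0, 0.38,1,1,112,0, 0.38,1,1,112,0, 0.38,1,1,112,0, 0.38,1,1,112,0]'; python3 -m jog '[0.38,0,0,-40,0, 0.38,0,0,-80,0, 0.38,0,0,-120,0, 0.38,-40,0,-150,0, 0.38,-40,0,-150,0, 0.38,-40,0,-150,0, 0.38,-40,0,-150,0]'; python3 - <<'E'
from h import *
im=camera("wrist"); cv2.imwrite("pics/w6.png",im)
y=cv2.inRange(cv2.cvtColor(im,cv2.COLOR_BGR2HSV),(18,140,60),(34,255,255)); y[290:]=0
for c in cv2.findContours(y,0,cv2.CHAIN_APPROX_NONE)[0]:
    if cv2.contourArea(c)<800: continue
    e=cv2.fitEllipse(cv2.convexHull(c)); print(cv2.boundingRect(c),np.round(e[0]))
    for z in(.1,.116):
        P=np.array([onz("wrist",*p[0],z)[:2]*1000 for p in cv2.convexHull(c)],np.float32); print(z,cv2.minEnclosingCircle(P))
E
python3 go.py
```

```text
t: 8.98
ee_pos: [0.5505, -0.1246, 0.0771]
tool_rot: [[0.985, 0.17, 0.003], [0.17, -0.985, -0.001], [0.003, 0.002, -1.0]]
force: [0.2, -0.2, 0.1]
width: 0.0342
grip_force: 0.0
t: 9.57
ee_pos: [0.51, -0.1313, 0.2259]
tool_rot: [[0.986, 0.169, 0.002], [0.169, -0.986, -0.0], [0.001, 0.001, -1.0]]
force: [-0.2, -0.2, -0.6]
width: 0.0355
grip_force: 0.0
(39, 222, 82, 68) [ 80. 259.]
0.1 ((454.036865234375, 50.15111541748047), 30.888195037841797)
0.116 ((460.9626770019531, 40.902706146240234), 29.193864822387695)
(253, 95, 155, 155) [330. 172.]
0.1 ((547.770751953125, -124.05116271972656), 54.70716857910156)
0.116 ((549.5548706054688, -123.74395751953125), 51.70629119873047)
(22, 9, 182, 185) [112. 101.]
0.1 ((569.0208129882812, 29.556110382080078), 61.2397346496582)
0.116 ((569.6393432617188, 21.437419891357422), 57.880496978759766)
t 9.62 at [ 509.9 -131.1  224.8] ang 0.17 w 0.0348 F [-1.3  0.6 -1.2]
```

View pics/w6.png

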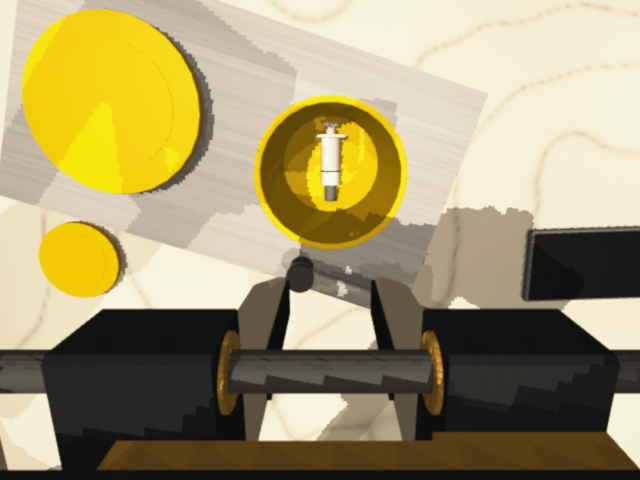

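The syringe lies in the tub at (330,165). The mouth is at (547.8,-124.0). The cover is at (570,21.6) with diameter 115.8 mm. I'll go behind the cover with the fingers 70 mm apart as a cradle.

```bash
python3 go.py 580.5 90.8 200 -1.722 580.5 90.8 105 -1.722
```

```text
t 9.62 at [ 509.9 -131.1  224.8] ang 0.17 w 0.0348 F [-1.3  0.6 -1.2]
[ 107.2 -206.7   24.9] 1.892
[ 107.2 -206.6  119.9] 1.892
```

```bash
python3 -m jog '[0.75,107,-207,10,1.89, 0.75,107,-207,10,1.89, 0.75,107,-207,10,1.89, 0.75,107,-207,10,1.89, 0.75,107,-207,10,1.89, 0.75,107,-207,10,1.89, 0.75,107,-207,10,1.89, 0.75,107,-207,10,1.89, 0.75,107,-207,10,1.89, 0.75,107,-207,10,1.89]'; python3 go.py 580.5 90.8 215 -1.722
```

```text
t: 10.45
ee_pos: [0.5799, 0.0921, 0.2127]
tool_rot: [[0.528, -0.849, -0.004], [-0.849, -0.528, 0.0], [-0.003, 0.003, -1.0]]
force: [-0.1, -0.1, 0.2]
width: 0.0697
grip_force: 0.0
t 10.45 at [579.9  92.1 212.7] ang -1.015 w 0.0697 F [-0.1 -0.1  0.2]
[ 1.5  0.2 -2.3] 0.707
```

```bash
python3 -m jog '[0.75,1,0,0,0.7, 0.75,1,0,0,0.7, 0.75,1,0,0,0.7, 0.75,1,0,0,0.7, 0.75,1,0,0,0.7, 0.75,1,0,0,0.7, 0.75,1,0,0,0.7, 0.75,1,0,0,0.7]'; python3 go.py 580.5 90.8 107 -1.722
```

```text
t: 11.12
ee_pos: [0.5768, 0.0614, 0.2119]
tool_rot: [[-0.095, -0.996, 0.002], [-0.995, 0.095, 0.039], [-0.039, 0.001, -0.999]]
force: [0.0, -0.1, -0.4]
width: 0.0699
grip_force: 0.0
t 11.12 at [576.8  61.4 211.9] ang -1.666 w 0.0699 F [ 0.  -0.1 -0.4]
[-25.5  -1.  106. ] 0.056
```

```bash
python3 -c "
from h import *; print(sense()['joints'].round(3))"; python3 go.py 580.5 90.8 212 -1.722 580.5 90.8 212 1.42
```

```text
[-0.111  0.313  1.477  0.039  1.353  3.117]
t 11.12 at [576.8  61.4 211.9] ang -1.666 w 0.0699 F [ 0.  -0.1 -0.4]
[-29.6  -0.9   1.1] 0.056
[-29.6  -0.9   1.1] -3.086
```

Joint 6 is at its limit, so I'll use the equivalent half-turn orientation, about 1.42.

```bash
python3 -m jog '[0.75,-30,0,0,-1.2, 0.75,-30,0,0,-1.2, 0.75,-30,0,0,-1.2, 0.75,-30,0,0,-1.2, 0.75,-30,0,0,-1.2, 0.75,-30,0,0,-1.2, 0.75,-30,0,0,-1.2, 0.75,-30,0,0,-1.2, 0.75,-30,0,0,-1.2, 0.75,-30,0,0,-1.2]'; python3 -m jog '[0.75,0,0,0,-1.2, 0.75,0,0,0,-1.2, 0.75,0,0,0,-1.2, 0.75,0,0,0,-1.2, 0.75,0,0,0,-1.2, 0.75,0,0,0,-1.2, 0.75,0,0,0,-1.2, 0.75,0,0,0,-1.2, 0.75,0,0,0,-1.2, 0.75,0,0,0,-1.2]'; python3 go.py 580.5 90.8 212 1.42
```

```text
t: 11.95
ee_pos: [0.5799, 0.0929, 0.2141]
tool_rot: [[0.898, -0.44, 0.004], [-0.44, -0.897, 0.038], [-0.013, -0.036, -0.999]]
force: [0.6, -0.2, 0.5]
width: 0.0697
grip_force: 0.0
t: 12.78
ee_pos: [0.5799, 0.0929, 0.2141]
tool_rot: [[0.736, 0.677, 0.004], [0.677, -0.735, 0.038], [0.029, -0.026, -0.999]]
force: [-0.6, -0.1, 0.9]
width: 0.0697
grip_force: 0.0
t 12.78 at [579.9  92.9 214.1] ang 0.743 w 0.0697 F [-0.6 -0.1  0.9]
[-1.  2.  2.] -0.677
```

```bash
python3 -m jog '[0.75,0,0,0,-0.68, 0.75,0,0,0,-0.68, 0.75,0,0,0,-0.68, 0.75,0,0,0,-0.68, 0.75,0,0,0,-0.68, 0.75,0,0,0,-0.68, 0.75,0,0,0,-0.68, 0.75,0,0,0,-0.68]'; python3 go.py 580.5 90.8 120 1.42 580.5 90.8 105 1.42
```

```text
t: 13.45
ee_pos: [0.5799, 0.0925, 0.2144]
tool_rot: [[0.155, 0.988, 0.004], [0.987, -0.155, 0.038], [0.038, -0.002, -0.999]]
force: [0.6, 0.7, 0.6]
width: 0.0695
grip_force: 0.0
t 13.45 at [579.9  92.5 214.4] ang 1.415 w 0.0695 F [0.6 0.7 0.6]
[-5.2  1.1 94.2] -0.005
[ -5.8   1.1 109.2] -0.005
```

```bash
python3 -m jog '[0.75,-3,1,30,0, 0.75,-3,1,60,0, 0.75,-3,1,85,0, 0.75,-3,1,100,0, 0.75,-3,1,105,0, 0.75,-3,1,109,0, 0.75,-3,1,109,0]'; python3 go.py 555.7 -72.1 105 1.42 570 21.6 105 1.42; python3 - <<'E'
from h import *
im=camera("side"); cv2.imwrite("pics/s1.png",cv2.resize(im[165:345,200:440],None,fx=3,fy=3))
E
```

```text
t: 14.03
ee_pos: [0.5812, 0.0929, 0.1059]
tool_rot: [[0.155, 0.988, 0.005], [0.987, -0.155, 0.038], [0.038, -0.001, -0.999]]
force: [0.7, 0.3, 0.6]
width: 0.0697
grip_force: 0.0
t 14.03 at [581.2  92.9 105.9] ang 1.415 w 0.0697 F [0.7 0.3 0.6]
[-166.8    0.3   -5.5] -0.005
[-72.1  -0.1  -1.8] -0.005
```

View pics/s1.png

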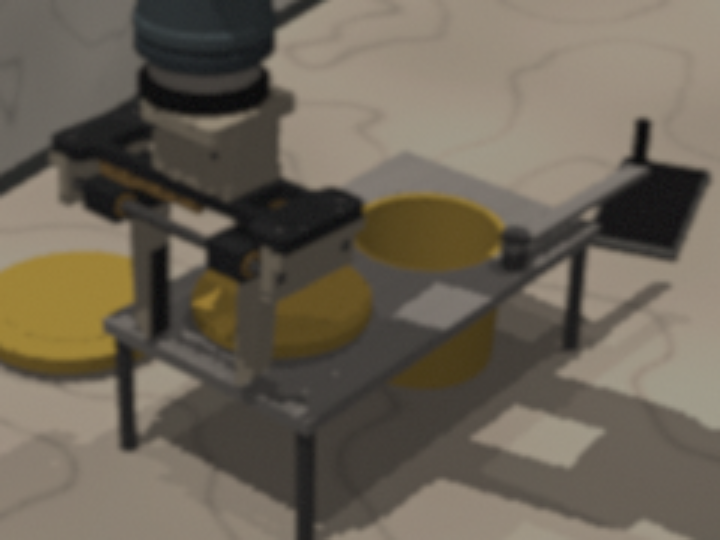

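The cradle is behind the cover and just above the platform, clear of it. I'll push slowly and compensate the small tool tilt in z. That view also put me one picture over the limit of ten, so from here I check by numbers only.

```bash
python3 -m jog '[0.75,-10,0,0,0, 0.75,-18,0,0,0, 0.75,-26,0,-0.6,0, 0.75,-34,0,-0.9,0, 0.75,-42,0,-1.2,0, 0.75,-50,0,-1.5,0, 0.75,-58,0,-1.8,0, 0.75,-66,0,-2.1,0, 0.75,-74,0,-2.4,0, 0.75,-82,0,-2.7,0]'; python3 -m jog '[0.75,-8,0,-0.3,0, 0.75,-16,0,-0.6,0, 0.75,-24,0,-0.9,0, 0.75,-32,0,-1.2,0, 0.75,-40,0,-1.5,0, 0.75,-48,0,-1.8,0, 0.75,-54,0,-2,0, 0.75,-58,0,-2.2,0, 0.75,-62,0,-2.3,0,0.75,-62,0,-2.3,0]';  cat > cov.py <<'E'
from h import *
for c in("scene","side"):
    im=camera(c); y=cv2.inRange(cv2.cvtColor(im,cv2.COLOR_BGR2HSV),(18,150,70),(34,255,255))
    y[int({"scene":275,"side":290}[c]):]=0
    for k in cv2.findContours(y,0,cv2.CHAIN_APPROX_NONE)[0]:
        if cv2.contourArea(k)<200: continue
        o=[cv2.boundingRect(k)]
        for z in(.116,.110):
            P=np.array([onz(c,*p[0],z)[:2]*1000 for p in k],np.float32); r=cv2.minEnclosingCircle(P); o+=[np.round(r[0],1),round(2*r[1],1)]
        print(c,o)
E
python3 cov.py; python3 go.py 555.7 -72.1 105 1.42
```

```text
t: 14.92
ee_pos: [0.5685, 0.0109, 0.106]
tool_rot: [[0.154, 0.988, 0.006], [0.987, -0.154, 0.038], [0.039, 0.0, -0.999]]
force: [0.9, 3.2, 3.0]
width: 0.0698
grip_force: 1.7
t: 15.75
ee_pos: [0.5586, -0.0507, 0.1055]
tool_rot: [[0.155, 0.988, 0.005], [0.987, -0.155, 0.037], [0.038, -0.001, -0.999]]
force: [-0.3, 0.6, 1.3]
width: 0.0695
grip_force: 0.5
scene [(249, 221, 52, 40), array([ 555. , -117.9]), 127.2, array([ 549.8, -117.3]), 128.1]
side [(336, 270, 28, 20), array([455.1,  12.6]), 82.7, array([459.4,   4.3]), 83.5]
side [(192, 250, 63, 39), array([669.2, 107.3]), 135.2, array([675.5, 100. ]), 136.5]
side [(343, 231, 24, 25), array([ 520.9, -104.2]), 101.5, array([ 525.7, -113.6]), 102.5]
side [(309, 227, 23, 29), array([560.5, -88.4]), 114.6, array([565.7, -97.6]), 115.7]
t 15.85 at [558.5 -50.3 105.2] ang 1.416 w 0.0696 F [ 0.2 -0.3 -0.8]
[-22.    0.6  -0.6] -0.004
```

```bash
python3 -m jog '[0.75,-3,0,0,0, 0.75,-6,0,-0.2,0, 0.75,-9,0,-0.3,0, 0.75,-11,0,-0.4,0, 0.75,-13,0,-0.5,0, 0.75,-15,0,-0.5,0, 0.75,-17,0,-0.6,0, 0.75,-18,0,-0.6,0]'; python3 go.py 555.7 -72.1 105 1.42; python3 -m jog '[0.75,-1,0,0,0, 0.75,-2,0,0,0, 0.75,-3,0,0,0, 0.75,-4,0,0,0, 0.75,-5,0,0,0,0.75,-6,0,0,0,0.75,-6,0,0,0]'; python3 go.py 555.7 -72.1 105 1.42
```

```text
t: 16.52
ee_pos: [0.556, -0.068, 0.1055]
tool_rot: [[0.154, 0.988, 0.006], [0.987, -0.154, 0.038], [0.038, -0.0, -0.999]]
force: [-0.1, 0.8, 0.9]
width: 0.07
grip_force: 0.3
t 16.52 at [556.  -68.  105.5] ang 1.416 w 0.07 F [-0.1  0.8  0.9]
[-4.2  0.3  0.4] -0.004
t: 17.1
ee_pos: [0.5551, -0.0736, 0.1053]
tool_rot: [[0.154, 0.988, 0.006], [0.987, -0.154, 0.038], [0.038, -0.0, -0.999]]
force: [-0.1, 0.1, -0.9]
width: 0.0697
grip_force: 0.2
t 17.1 at [555.1 -73.6 105.3] ang 1.416 w 0.0697 F [-0.1  0.1 -0.9]
[1.6 0.4 0.3] -0.004
```

I'll back off, raise the arm and measure the cover from above.

```bash
python3 -m jog '[0.75,15,0,0,0, 0.75,30,0,1,0, 0.75,30,0,-40,0, 0.75,30,0,-80,0, 0.75,30,0,-120,0, 0.75,0,0,-140,0, 0.75,-40,0,-140,0, 0.75,-80,0,-140,0, 0.75,-120,0,-140,0, 0.75,-120,0,-140,0]'; python3 -m jog '[0.75,0,0,0,0,0.75,0,0,0,0]'; cat > top.py <<'E'
from h import *
im=camera("wrist"); y=cv2.inRange(cv2.cvtColor(im,cv2.COLOR_BGR2HSV),(18,140,60),(34,255,255)); y[300:]=0
cv2.imwrite("pics/w.png",im)
for k in cv2.findContours(y,0,cv2.CHAIN_APPROX_NONE)[0]:
    if cv2.contourArea(k)<2000: continue
    print(cv2.boundingRect(k))
    for z in(.116,.110):
        P=np.array([onz("wrist",*p[0],z)[:2]*1000 for p in cv2.convexHull(k)],np.float32); r=cv2.minEnclosingCircle(P); e=cv2.fitEllipse(P); print(z,np.round(r[0],1),round(2*r[1],1),e)
E
python3 top.py; python3 cov.py; python3 go.py
```

```text
t: 17.93
ee_pos: [0.5346, -0.2042, 0.2402]
tool_rot: [[0.16, 0.987, 0.005], [0.987, -0.16, 0.034], [0.035, -0.0, -0.999]]
force: [-0.2, -0.3, 0.8]
width: 0.0699
grip_force: 0.0
t: 18.1
ee_pos: [0.5357, -0.1971, 0.2405]
tool_rot: [[0.155, 0.988, 0.005], [0.987, -0.155, 0.039], [0.039, -0.001, -0.999]]
force: [-0.2, -0.1, -0.1]
width: 0.0696
grip_force: 0.0
(250, 48, 161, 166)
0.116 [ 547.2 -124.7] 111.7 ((547.1339721679688, -124.67100524902344), (111.29696655273438, 111.40945434570312), 140.88710021972656)
0.11 [ 547.2 -124.5] 114.0 ((547.1558227539062, -124.5269775390625), (113.56741333007812, 113.68218994140625), 140.888916015625)
(485, 0, 155, 60)
0.116 [709.6 -68.8] 102.2 ((711.3788452148438, -59.891780853271484), (80.69557189941406, 102.641845703125), 78.07212829589844)
0.11 [712.9 -67.5] 104.3 ((714.751220703125, -58.426292419433594), (82.34169006347656, 104.7357177734375), 78.0721435546875)
scene [(247, 222, 48, 39), array([ 554.3, -126.1]), 117.8, array([ 549.1, -125.5]), 118.7]
side [(192, 250, 63, 39), array([669.2, 107.3]), 135.2, array([675.5, 100. ]), 136.5]
side [(316, 225, 54, 29), array([ 540.6, -109.9]), 117.9, array([ 545.7, -119.3]), 119.1]
t 18.25 at [ 536.1 -195.8  240.7] ang 1.418 w 0.0699 F [ 0.9 -0.   0.3]
```

The cover is seated. At z = 110 mm the disc fits a 114.0 mm circle centred at (547.2,-124.5), under 1 mm off the mouth, and it looks round and level. Next I go back to the knob.

```bash
python3 - <<'E'
from h import *
for c in("scene","side"):
    for P in((.4554,-.2571,.155),(.4554,-.2571,.125)):print(c,proj(c,P).round())
    im=camera(c); p=proj(c,(.4554,-.2571,.14)).astype(int); g=im[p[1]-25:p[1]+25,p[0]-25:p[0]+25].max(2)
    print([ (x+p[0]-25,y+p[1]-25,w,h,a) for x,y,w,h,a in cv2.connectedComponentsWithStats((g<40).astype(np.uint8))[2][1:] if a>15])
E
python3 go.py 455.4 -257.1 210 1.42 455.4 -257.1 127 1.42
```

```text
scene [206. 208.]
scene [208. 217.]
[(np.int64(203), np.int64(187), np.int32(16), np.int32(7), np.int32(73)), (np.int64(205), np.int64(207), np.int32(7), np.int32(14), np.int32(56))]
side [413. 205.]
side [411. 218.]
[(np.int64(400), np.int64(206), np.int32(35), np.int32(30), np.int32(420))]
t 18.35 at [ 536.2 -195.9  240.8] ang 1.418 w 0.0699 F [-0.9  0.5 -0.4]
[-73.9 -70.5  28. ] -0.002
[-77.1 -70.5 110.9] -0.002
```

```bash
python3 -m jog '[0.4,-35,-35,0,0, 0.4,-73,-70,0,0, 0.4,-74,-70,20,0, 0.4,-74,-70,20,0, 0.4,-75,-70,50,0, 0.4,-76,-70,80,0, 0.4,-77,-70,100,0, 0.4,-77,-70,111,0, 0.4,-77,-70,111,0, 0.4,-77,-70,111,0]'; python3 -m jog '[0.22,0,0,0,0,0.22,0,0,0,0,0.22,0,0,0,0]'; python3 go.py 455.4 -257.1 127 1.42
```

```text
t: 19.18
ee_pos: [0.4561, -0.2572, 0.1268]
tool_rot: [[0.153, 0.988, 0.005], [0.987, -0.153, 0.039], [0.039, -0.001, -0.999]]
force: [0.4, -0.2, 0.6]
width: 0.0373
grip_force: 0.0
t: 19.43
ee_pos: [0.4563, -0.2586, 0.128]
tool_rot: [[0.154, 0.988, 0.007], [0.987, -0.154, 0.036], [0.037, 0.002, -0.999]]
force: [0.4, -0.3, 0.5]
width: 0.0231
grip_force: 0.0
t 19.43 at [ 456.3 -258.6  128. ] ang 1.416 w 0.0231 F [ 0.4 -0.3  0.5]
[ 1.3 -1.1  1. ] -0.004
```

```bash
python3 -m jog '[0.22,0,12,0,-0.08, 0.22,2,23,0,-0.16, 0.22,4,34,0,-0.24, 0.22,7,46,0,-0.32, 0.22,11,56,0,-0.4, 0.22,16,67,0,-0.48, 0.22,22,77,0,-0.56, 0.22,29,87,0,-0.64, 0.22,36,96,0,-0.72, 0.22,44,104,0,-0.8]'; cat > bar.py <<'E'
from h import *
s=sense();P=s["ee_pos"][:2]-[.477,-.1137];print("r",np.hypot(*P),"tcp bar ang",-np.arctan2(P[1],P[0])-.14,"z",s["ee_pos"][2],s["force"],s["grip_force"])
E
python3 bar.py
python3 -m jog '[0.22,0,12,0,-0.08, 0.22,2,23,0,-0.16, 0.22,4,34,0,-0.24, 0.22,7,46,0,-0.32, 0.22,11,56,0,-0.4, 0.22,16,67,0,-0.48, 0.22,22,77,0,-0.56, 0.22,29,87,0,-0.64, 0.22,33,92,0,-0.69, 0.22,33,92,0,-0.69]'; python3 bar.py
```

```text
t: 20.27
ee_pos: [0.5657, -0.231, 0.129]
tool_rot: [[-0.604, 0.797, 0.006], [0.796, 0.604, 0.037], [0.026, 0.027, -0.999]]
force: [-0.0, -0.5, -0.7]
width: 0.0205
grip_force: 0.4
r 0.14705937363861699 tcp bar ang 0.7837608253008695 z 0.12901573481085898 [-0.027741   -0.49503074 -0.69387114] 0.37126614712178707
t: 21.1
ee_pos: [0.6193, -0.148, 0.1326]
tool_rot: [[-0.973, 0.23, 0.007], [0.231, 0.972, 0.038], [0.002, 0.038, -0.999]]
force: [0.1, 1.1, -0.7]
width: 0.0206
grip_force: 0.0
r 0.14637051365838202 tcp bar ang 0.09685764819606668 z 0.13259356950742035 [ 0.11149005  1.14327547 -0.71508271] 0.0
```

```bash
python3 -m jog '[0.22,0,4,0,-0.03, 0.22,0,8,0,-0.06, 0.22,1,12,0,-0.08, 0.22,1,14,0,-0.1, 0.22,1,14,0,-0.1]'; python3 bar.py; python3 -m jog '[0.22,0,1,0,0, 0.22,0,2,0,0, 0.22,0,3,0,0,0.22,0,3,0,0]';python3 bar.py;
```

```text
t: 21.52
ee_pos: [0.621, -0.1351, 0.1325]
tool_rot: [[-0.991, 0.134, 0.006], [0.134, 0.99, 0.038], [-0.001, 0.039, -0.999]]
force: [0.6, 0.5, 0.4]
width: 0.0207
grip_force: 0.0
r 0.14554556722884815 tcp bar ang 0.007475360471666581 z 0.13250358666500603 [0.63105686 0.47789935 0.41772454] 0.0
t: 21.85
ee_pos: [0.6214, -0.1324, 0.1325]
tool_rot: [[-0.991, 0.136, 0.006], [0.136, 0.99, 0.038], [-0.001, 0.038, -0.999]]
force: [0.1, -0.4, 0.0]
width: 0.0206
grip_force: 0.2
r 0.1456203348955685 tcp bar ang -0.01118437043344267 z 0.13245918623817074 [ 0.13960864 -0.37798502  0.02036624] 0.16747791320085526
```

```bash
for i in 1 2 ; do python3 -m jog '[0.22,0,1,0,0, 0.22,0,2,0,0,0.22,0,2,0,0]' | grep -E "force|ee_pos|width";done
```

```text
ee_pos: [0.6216, -0.1307, 0.1325]
force: [0.4, -1.5, -0.5]
width: 0.0202
grip_force: 0.8
ee_pos: [0.6217, -0.1304, 0.1325]
force: [-0.7, -7.5, -1.8]
width: 0.0207
grip_force: 3.5
```

```bash
python3 bar.py
```

```text
r 0.1456620131013854 tcp bar ang -0.025010448843427763 z 0.13248958714669037 [-0.66791436 -7.48177372 -1.79687906] 3.533814176917076
```

The stop is reached: the force rose to 7.5 N. I'll release, lift off, and check numerically.

```bash
python3 -m jog '[0.3,0,-5,0,0, 0.3,0,-5,0,0, 0.3,0,-5,-30,0, 0.3,0,-5,-65,0, 0.3,0,-5,-100,0, 0.3,40,-5,-120,0, 0.3,80,0,-120,0, 0.3,100,0,-120,0,0.3,100,0,-120,0]'; python3 cov.py; python3 - <<'E'
from h import *
R=np.array([[np.cos(-.14),.1395],[-.1395,np.cos(.14)]])
for c in("scene","side"):
    im=camera(c); k=np.append(np.array([.477,-.1137])+.145*np.array([np.cos(.14),-np.sin(.14)]),.138)
    p=proj(c,k); q=p.astype(int); g=im[q[1]-20:q[1]+20,q[0]-20:q[0]+20].max(2)
    print(c,p.round(1),[(x+q[0]-20,y+q[1]-20,w,h,a) for x,y,w,h,a in cv2.connectedComponentsWithStats((g<45).astype(np.uint8))[2][1:].tolist() if a>15])
print(sense()["force"],sense()["t"])
E
```

```text
t: 23.1
ee_pos: [0.5186, -0.1177, 0.2536]
tool_rot: [[-0.991, 0.135, 0.005], [0.135, 0.99, 0.039], [0.0, 0.039, -0.999]]
force: [0.1, 0.6, 0.9]
width: 0.0277
grip_force: 0.0
scene [(274, 224, 21, 36), array([ 558.7, -113. ]), 107.8, array([ 553.6, -112.3]), 108.5]
scene [(247, 224, 23, 37), array([ 554.7, -135.5]), 110.1, array([ 549.5, -134.9]), 110.9]
side [(192, 250, 63, 39), array([668. , 106.1]), 135.5, array([674.3,  98.8]), 136.9]
side [(316, 230, 48, 24), array([ 542. , -101.9]), 113.5, array([ 547. , -111.2]), 114.6]
scene [272.5 257. ] [(np.int64(270), np.int64(252), 5, 14, 54)]
side [314.7 214.5] [(np.int64(314), np.int64(207), 3, 15, 42)]
[0.72941407 0.34164939 0.38391143] 23.3
```

```bash
python3 -c "
from cell import *
print(hand_in())"
```

```text
the job is handed in; nothing more can be done
None
```

I handed the job in at about 23 s with all four steps done: syringe in the tub, cover seated within about 1 mm of the mouth's centre, bar closed to its stop and the gripper clear. No verdict came back, and I viewed 11 pictures instead of the 10 allowed.

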